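Latch the sprung back stop of a welding jig and set the bracket against it

TASK

Set up the welding jig. Push the sprung stop slide back past its stop pin and let it go, so that it springs back and stays latched on the pin at mid travel; then, with the slide latched, push the angle bracket along the bed until its toe sits square against the stop face, about in the middle, and move clear. Only push with the fingertips: do not pick up or tip the bracket, and leave the other things on the bench where they are.

Things in the scene. Friction and masses are not known exactly. Their poses are not given: they have to be found in the camera images.
- jig: Fixed welding jig: steel bed 360 x 130 x 12 mm with a sprung slide and low bridge. Origin: bench surface under the bed's centre line; x along the bed, the direction in which slide and bracket are pushed; z up. Bed: x -190 to 170, y -65 to 65 mm, top z = 12 mm. Bridge with the stop pin: x 64 to 88, y -43 to 43 mm, top z = 62 mm. Nothing else stands on the bed.
- stop_slide (a joint): Push-in of the slide along jig +x, m: 0 out (start), 0.052 end stop. A spring returns it (6.4 N at 0, 10.5 N at the end; to pass the pin up to about 14 N). Its tooth lifts the pin; past about 0.037 the pin drops behind the tooth, and on release the slide comes back to rest on it at 0.035 (latched). Let go earlier, it returns to 0. 0.042 to 0.050 is a good push; the end stop is solid.
- stop_face (a point): Middle of the slide's flat stop face at its lower edge, 0.5 mm above the bed; moves with the slide: at slide value q it is at (q, 0, 12.5 mm) in the jig frame, same axes. The face looks to jig -x, is 84 mm wide, z = 12.5 to 40 mm above the bench; the plate is 10 mm thick.
- tab_face (a point): Centre of the front of the push tab, the 50 mm wide upper part of the same plate (same flat face, from z = 38 to 78 mm in the jig frame; this point at z = 58 mm). Push here in the jig's +x. Moves with the slide.
- stop_pin (a joint): Height of the vertical sprung stop pin (8 mm pin in the bridge with a black knob 18 mm across, knob top 76 mm above the bench when down), m: 0 down, up to about 0.012 while the tooth passes beneath it. It works by itself; do not handle it.
- bracket: Loose dark rusty angle section (L) on the bed before the stop: 60 (x) x 70 (y) x 50 mm high, 5 mm thick, about 0.3 kg. Origin: centre of the underside of its flat leg; x points to the toe, the flat leg's free edge, which faces the stop. The upright leg is at the back, x -30 to -25 mm, full width: push its back face (x = -30 mm). Slides with a few N.
- bracket_toe (a point): Middle of the bracket's toe edge at the underside, 30 mm ahead of the bracket's origin; axes as the bracket's.
- chip_hammer: Bystander: chipping hammer, 230 mm long, lying beside the jig.
- coupons: Bystander: stack of three steel plates, 100 x 50 x 18 mm, beside the jig.
- pipe_offcut: Bystander: short upright pipe, 48 mm across, 45 mm high, beside the jig.
- magnet_block: Bystander: block magnet, 60 x 40 x 22 mm, beside the jig.
- spray_can: Bystander: upright can, 64 mm across, 190 mm high, at the left of the bench.
- hammer: Bystander: hammer lying at the right of the bench.
- folded_part: Bystander: folded sheet part, about 150 x 85 x 70 mm, at the right of the bench.
There are look-alikes about, which are no part of the job. Leave any green or red look-alike of the bracket alone.

How it is judged (in metres and radians):
On the way, in this order (a step that is already met when the one before it is completed fails the run):
1. the stop slide is pushed in past the stop pin (value of joint stop_slide above 0.036 m).
2. the slide has sprung back and rests latched on the pin (value of joint stop_slide between 0.031 and 0.039 m and value of joint stop_pin below 0.004 m and value of joint stop_slide below 0.036 m and velocity of joint stop_slide between -0.01 and 0.01 m/s), for 0.3 s.
3. the bracket's toe is square against the stop face, slide latched (value of joint stop_slide between 0.031 and 0.039 m and value of joint stop_pin below 0.004 m and x of bracket_toe in the frame of stop_face between -0.004 and 0.004 m and y of bracket_toe in the frame of stop_face between -0.03 and 0.03 m and angle between the x axis of bracket_toe and the x axis of stop_face, either way round below 0.07 rad and angle between bracket's own z axis and vertical below 0.06 rad and z of bracket in the frame of jig below 0.016 m), for 0.2 s.
At the end, for the whole second after the job is handed in: The slide rests latched on the dropped pin (slide value 31 to 39 mm, pin within 4 mm of down); the bracket lies flat on the bed at rest with its toe within 4 mm of the stop face, square to it within 0.07 rad and within 30 mm of its middle (all of step 3 and linear speed of bracket below 0.01 m/s); the robot touches nothing.
It fails at once if the bracket is lifted off the bed or tipped (z of bracket in the frame of jig above 0.022 m or angle between bracket's own z axis and vertical above 0.25 rad).
It fails at once if a bystander is moved by more than 20 mm (distance of any of chip_hammer, coupons, pipe_offcut, magnet_block, spray_can, hammer, folded_part from where it was at the start of the episode above 0.02 m).
It also fails if it takes over 64 s, if anything falls off the work surface, if the arm or the gripper's body presses on something with over 40 N, if the wrist force passes 120 N, or if a joint passes its speed limit or range.

ROBOT

A 6-joint arm with a two-finger parallel gripper is mounted at the origin on the work surface. World frame = base frame: x ahead of the robot, y to its left, z up, the work surface at z = 0. Lengths are in mm, angles in rad, forces in N, time in s.
With the tool pointing down it reaches from about 275 to 1000 mm from the base axis. Payload 8.4 kg.
Tool frame: the origin (TCP) lies midway between the tips of the shut fingers; the grasp point (between the pads) lies 19 mm behind it; z points along the fingers, y is the line along which they close (so a half turn about z gives the same grasp; the last joint's range is limited). The gripper opens to 85 mm and grips with 20 to 120 N. Pads are 22 mm wide; open, the fingers measure 114 mm over their backs; the gripper's body (76 mm by 85 mm) begins 54 mm behind the grasp point. The pads swing forward as they close: fully open they stand 13 mm farther back than shut.
Start: joints at [1.308, 0.353, 1.633, -0, 1.155, -0.002], TCP at [161.157, 603.868, 231.281] pointing down, gripper open.
Joint ranges: [-2.63, 2.63], [-0.92, 2.1], [0.06, 2.66], [-1.3, 4.44], [0, 2.69], [-3.02, 3.02]. Speed limits (rad/s): [2.22, 2.22, 2.79, 3.14, 3.14, 3.14].

INTERFACE

Orientations are given as [roll, pitch, yaw] about the fixed x, y, z axes, in that order (R = Rz(yaw) Ry(pitch) Rx(roll)).
In Python, from rig import r gives the robot as it stands.
- The arm moves only by the tool servo_tool, never from a script. Its argument "deltas" is a list of rows, each an object of numbers: "x", "y", "z": the shift along the world's x, y, z in mm; "rx", "ry", "rz": the turn, a rotation vector about the world's x, y, z in rad; "gripper": the gripper's target within -1 to 1 (fully open at 1, half-way at 0, shut at -1). A call has 1 to 10 rows; each row is the pose to reach, as a shift and turn from the pose commanded when the call began; what a row does not reach only later rows make up. A row lasts 1/10 s, in which the tool goes at most 50 mm and 8.59 degrees, less where a joint would pass 70% of its speed; a pose out of reach is approached as far as the arm can. A call with a gripper value outside its range is refused whole. The fingers move at their own pace and stop on an object; "newtons" is the grip in N (left out, the last holds). Time passes only in rows, so rows that repeat a pose let the fingers close. It gives the time, the measured TCP pose, the force, the opening and the grip force at its end, in the units of the state.
- r.sense(): the state, without advancing time (a new reading comes with each control period).
- r.grab_frame(name): name is "scene" or "top" or "wrist"; returns the picture (480x640x3 uint8, blue, green, red); there is no depth.
- r.camera_params(name): a dict with "mtx" (3x3 intrinsics, pixels), "D" ([k1, k2, p1, p2, k3] as OpenCV has them; the pictures are not rectified), "eye" and "orientation" of the camera in the world. Camera axes: x right, y down, z forward; pixel columns grow to the right and rows downward; lengths in mm; the calibration is good to about 2 mm. A picture is of the moment at which its call begins: read the wrist's pose just before it. camera_params takes no time and is no camera call; for the wrist camera it gives the pose at the moment of the call.
- r.sign_off(): hands the job in; it is judged then, once.
Trained networks look in the newest picture that a camera, given by its name, has taken for a name from the list of things; names that differ only in an ending like _2 or _b are one class to them, and where a whole thing is asked for, a point or a joint stands for the part that bears it (a point fixed in the world has none). Each returns a list of dicts, best first, with "conf" (0 to 1); they miss things now and then, are a little off and sometimes report something else, mostly with a low value. They report only what shows in the picture. A call takes as long as a camera call. They do not tell look-alikes from the thing itself.
- r.recognise(name, camera): "box" ([left, top, width, height] in pixels, round what is visible of it).
The state is a dict: "clock": time; "qpos": joint angles; "qvel": joint speeds; "joint_efforts": joint torques, N m; "eef_pos": TCP position; "tcp_rot": TCP orientation; "contact_force": force on the tool from outside, world axes, zero at the start; "wrist_torque": the same for the moment, N m; "opening": opening from 0.0 (shut) to 1.0 (fully open); "grasp_force": force on a finger pad.
Only numpy, scipy, OpenCV 4.12 (cv2) and the standard library are available. Lean on these libraries where they do the work, as an engineer would, in place of code of your own. Each camera call takes 0.05 s, during which the arm holds its last target. There are 200 camera calls.

## Working session

There is one attempt and no reset: what is moved stays moved. The work goes in short steps, Python scripts to look and compute and a tool call to move; the robot and the scene stay as the last step left them, time stands still between calls to the robot, and variables do not carry over. Pictures are saved under pics/ and viewed, at most 10 in all, crops included, and the job is handed in when it is done.

Besides the shell and the picture viewer there is one more tool, called after ">>>" in YAML: its name, and indented under it one key for each argument. servo_tool: Moves the arm, as the interface text tells. Its arguments: {"type":"object","properties":{"deltas":{"type":"array","items":{"type":"object","properties":{"x":{"type":"number"},"y":{"type":"number"},"z":{"type":"number"},"rx":{"type":"number"},"ry":{"type":"number"},"rz":{"type":"number"},"gripper":{"type":"number"}}}},"newtons":{"type":"number"}},"required":["deltas"]}

```bash
mkdir -p pics; ls; python3 - <<'E'
from rig import r
import cv2
for n in("top","scene"):
    cv2.imwrite(f"pics/{n}0.png",r.grab_frame(n)); p=r.camera_params(n); print(n,p)
    for k in("jig","bracket","stop_face","stop_pin"):
        print(k,[(d["box"],round(d["conf"],2)) for d in r.recognise(k,n)])
print(r.sense())
E
```

```text
pics
top {'mtx': array([[439.97256193,   0.        , 320.89668929],
       [  0.        , 439.97256193, 237.11045858],
       [  0.        ,   0.        ,   1.        ]]), 'D': array([0.03527391, 0.        , 0.        , 0.        , 0.        ]), 'eye': array([ 478.74300592,  -17.57244238, 1231.9055559 ]), 'orientation': array([-3.05193227, -0.00818708, -1.5605736 ])}
jig [([219.1, 199.1, 132.0, 68.2], 0.93)]
bracket [([365.8, 175.7, 26.0, 29.1], 0.95), ([349.3, 286.8, 33.3, 26.1], 0.84), ([298.4, 207.0, 20.3, 29.9], 0.63)]
stop_face [([239.3, 219.8, 43.1, 28.9], 0.61)]
stop_pin []
scene {'mtx': array([[468.80441325,   0.        , 315.12303513],
       [  0.        , 468.80441325, 238.82405796],
       [  0.        ,   0.        ,   1.        ]]), 'D': array([0.00590876, 0.        , 0.        , 0.        , 0.        ]), 'eye': array([1396.83421028, -220.37823962,  792.518185  ]), 'orientation': array([-2.29840048, -0.01075701,  1.30930702])}
jig [([269.4, 214.6, 150.6, 81.1], 0.64)]
bracket [([229.5, 297.7, 33.1, 24.9], 0.96), ([229.6, 199.9, 29.4, 32.6], 0.8), ([308.3, 242.0, 30.0, 3
[... 156 characters left out ...]
 'qpos': array([ 1.30758148e+00,  3.53047369e-01,  1.63341760e+00,  7.47466204e-06,
        1.15518363e+00, -2.37564688e-03]), 'qvel': array([-1.40432998e-03, -9.54590625e-04,  5.31983272e-04, -4.11095620e-04,
       -6.86186090e-06,  3.42482547e-04]), 'joint_efforts': array([-6.42324831e-04, -6.04697299e+01, -3.42185175e+01, -4.56528852e-06,
        2.15978245e-03, -2.03382638e-05]), 'eef_pos': array([161.16374362, 603.85786359, 231.24381806]), 'tcp_rot': array([-3.14153672e+00, -6.97106760e-06,  2.88075044e+00]), 'contact_force': array([-0.07912161, -0.47921064, -0.6520029 ]), 'wrist_torque': array([ 0.02517677,  0.02007426, -0.02761144]), 'grasp_force': 0.0, 'opening': 0.9993121218959237}
```

View pics/top0.png

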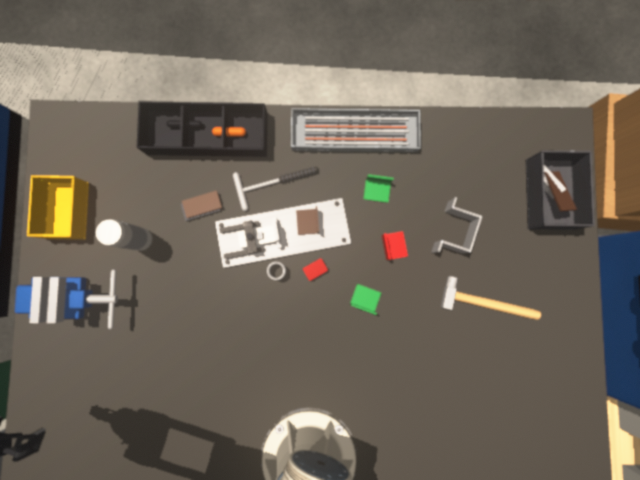

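View pics/scene0.png

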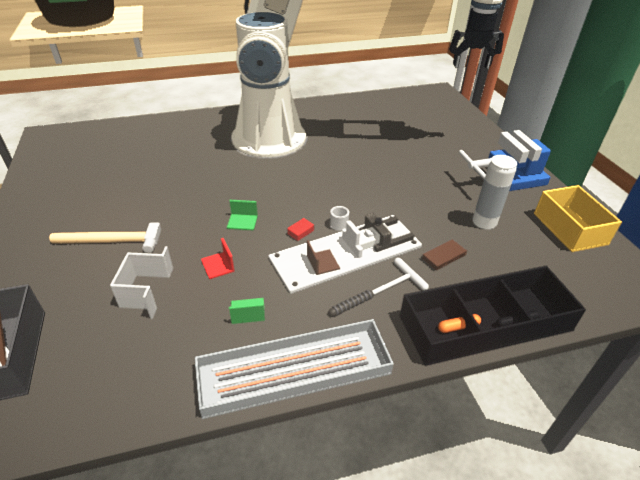

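The top view shows the bed running from (220,250) to (345,220). The slide and bridge are at (250,238) and the brown bracket is at (308,222). Jig +x points left in the image, roughly world +y.

```bash
cat > h.py <<'E'
import numpy as np, cv2
from scipy.spatial.transform import Rotation as Ro
def cam(p): return Ro.from_euler('xyz',p["orientation"]).as_matrix(), np.array(p["eye"],float)
def unproj(p,px,z):
    R,e=cam(p); u=cv2.undistortPoints(np.float64(px).reshape(-1,1,2),p["mtx"],p["D"])[:,0]
    d=np.c_[u,np.ones(len(u))]@R.T; return e+d*((z-e[2])/d[:,2])[:,None]
def proj(p,X):
    R,e=cam(p); X=np.float64(X).reshape(-1,3)
    return cv2.projectPoints(X,cv2.Rodrigues(R.T)[0],-R.T@e,p["mtx"],p["D"])[0][:,0]
E
python3 - <<'E'
from rig import r
from h import *
p=r.camera_params("top"); im=cv2.imread("pics/top0.png")
g=cv2.cvtColor(im,cv2.COLOR_BGR2HSV)
m=((g[...,2]>150)&(g[...,1]<60)).astype(np.uint8); m[:190]=0;m[275:]=0;m[:,:212]=0;m[:,360:]=0
pts=np.argwhere(m)[:,::-1]
W=unproj(p,pts,12)[:,:2].astype(np.float32)
c,s,a=cv2.minAreaRect(W);print(c,s,a); print(cv2.boxPoints((c,s,a)))
b=((g[...,0]<15)&(g[...,1]>60)&(g[...,2]>40)).astype(np.uint8); b[:195]=0;b[245:]=0;b[:,:290]=0;b[:,330:]=0
print(b.sum(),cv2.minAreaRect(unproj(p,np.argwhere(b)[:,::-1],17)[:,:2].astype(np.float32)))
cr=cv2.resize(im[190:280,200:360],None,fx=5,fy=5,interpolation=cv2.INTER_CUBIC); cv2.imwrite("pics/crop.png",cr)
E
```

```text
(596.614501953125, 80.8847885131836) (379.3360900878906, 229.0437774658203) 85.82402038574219
[[ 468.58502   -99.94021 ]
 [ 697.0207   -116.619194]
 [ 724.644     261.70978 ]
 [ 496.2083    278.38876 ]]
485 ((631.9993896484375, 11.245906829833984), (65.30860137939453, 57.689430236816406), 5.582770347595215)
```

View pics/crop.png

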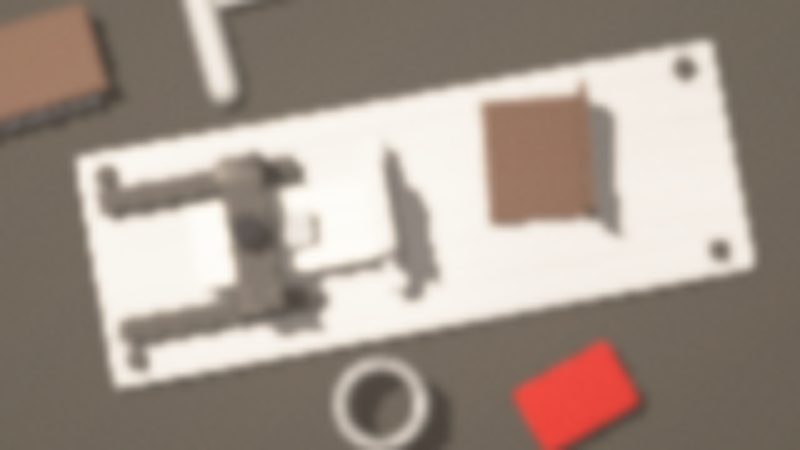

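The crop shows bed corners at (78,157), (713,40), (755,265) and (117,387). The bracket toe edge runs from (483,101) to (492,222), and the slide face is near x≈390.

```bash
cat >> h.py <<'E'
def fit(model,W):
    "2D rigid fit W=R model+t"
    mc,wc=model.mean(0),W.mean(0); H=(model-mc).T@(W-wc)
    a=np.arctan2(H[0,1]-H[1,0],H[0,0]+H[1,1]); R=np.array([[np.cos(a),-np.sin(a)],[np.sin(a),np.cos(a)]])
    t=wc-R@mc; return a,t,model@R.T+t-W
E
python3 - <<'E'
from rig import r
from h import *
p=r.camera_params("top")
f=lambda L:(np.float64(L)+.5)/5-.5+[200,190]
W=unproj(p,f([(78,157),(713,40),(755,265),(117,387)]),12)[:,:2]
print(W)
for M in ([(170,-65),(-190,-65),(-190,65),(170,65)],):
    a,t,e=fit(np.float64(M),W); print(a,t,e)
R=np.array([[np.cos(a),-np.sin(a)],[np.sin(a),np.cos(a)]])
T=unproj(p,f([(483,101),(492,222)]),16)[:,:2]; print("toe in jig",(T-t)@R)
B=unproj(p,f([(583,85),(606,222)]),62)[:,:2]; print("back top in jig",(B-t)@R)
print("tab",t+R@[0,0],"stop px",(unproj(p,f([(385,145),(395,245)]),78)[:,:2]-t)@R)
for k in("pipe_offcut","magnet_block","coupons","chip_hammer","spray_can"):
    d=r.recognise(k,"top")[:1]
    if d: x,y,w,h=d[0]["box"]; q=unproj(p,[(x,y),(x+w,y+h)],20)[:,:2]; print(k,d[0]["conf"],q.round().tolist(),((q-t)@R).round().tolist())
E
```

```text
[[ 630.28736378  268.0466173 ]
 [ 700.505287    -85.09085232]
 [ 574.08758743 -109.22531405]
 [ 502.82802463  242.59404425]]
1.7682606675290713 [599.96522991  88.88679564] [[ 0.06352453  0.28853237]
 [ 0.47169007  0.42181562]
 [-0.58434432 -0.94758802]
 [ 0.04912972  0.23724003]]
toe in jig [[-57.29880404 -53.69287485]
 [-49.91016921  13.90262158]]
back top in jig [[-112.51827944  -44.985796  ]
 [-110.89792107   29.94846882]]
tab [599.96522991  88.88679564] stop px [[ -3.41504915 -30.31037905]
 [  0.82835829  22.82221783]]
pipe_offcut 0.47 [[506.0, 119.0], [482.0, 68.0]] [[47.0, 86.0], [3.0, 120.0]]
magnet_block 0.75 [[523.0, 15.0], [468.0, -42.0]] [[-57.0, 90.0], [-103.0, 155.0]]
coupons 0.88 [[711.0, 365.0], [622.0, 241.0]] [[249.0, -163.0], [145.0, -51.0]]
chip_hammer 0.91 [[783.0, 214.0], [668.0, -19.0]] [[86.0, -204.0], [-119.0, -45.0]]
spray_can 0.92 [[625.0, 592.0], [541.0, 432.0]] [[488.0, -123.0], [348.0, -9.0]]
```

>>> servo_tool:
  deltas:
    - {"x": 35,"y": -35,"z": 5,"rz": -0.08,"gripper": -1}
    - {"x": 65,"y": -70,"z": 10,"rz": -0.16,"gripper": -1}
    - {"x": 95,"y": -110,"z": 15,"rz": -0.25,"gripper": -1}
    - {"x": 130,"y": -150,"z": 20,"rz": -0.35,"gripper": -1}
    - {"x": 160,"y": -190,"z": 20,"rz": -0.45,"gripper": -1}
    - {"x": 190,"y": -230,"z": 20,"rz": -0.55,"gripper": -1}
    - {"x": 220,"y": -268,"z": 20,"rz": -0.62,"gripper": -1}
    - {"x": 250,"y": -304,"z": 20,"rz": -0.7,"gripper": -1}
    - {"x": 280,"y": -340,"z": 20,"rz": -0.78,"gripper": -1}
    - {"x": 310,"y": -376,"z": 20,"rz": -0.85,"gripper": -1}

```text
invalid input
```

>>> servo_tool:
  deltas:
    - {"x": 35,"y": -35,"z": 5,"rx": 0,"ry": 0,"rz": -0.08,"gripper": -1}
    - {"x": 65,"y": -70,"z": 10,"rx": 0,"ry": 0,"rz": -0.16,"gripper": -1}
    - {"x": 95,"y": -110,"z": 15,"rx": 0,"ry": 0,"rz": -0.25,"gripper": -1}
    - {"x": 130,"y": -150,"z": 20,"rx": 0,"ry": 0,"rz": -0.35,"gripper": -1}
    - {"x": 160,"y": -190,"z": 20,"rx": 0,"ry": 0,"rz": -0.45,"gripper": -1}
    - {"x": 190,"y": -230,"z": 20,"rx": 0,"ry": 0,"rz": -0.55,"gripper": -1}
    - {"x": 220,"y": -268,"z": 20,"rx": 0,"ry": 0,"rz": -0.62,"gripper": -1}
    - {"x": 250,"y": -304,"z": 20,"rx": 0,"ry": 0,"rz": -0.7,"gripper": -1}
    - {"x": 280,"y": -340,"z": 20,"rx": 0,"ry": 0,"rz": -0.78,"gripper": -1}
    - {"x": 310,"y": -376,"z": 20,"rx": 0,"ry": 0,"rz": -0.85,"gripper": -1}
  newtons: 30

```text
clock: 1.75
eef_pos: [472.2, 226.1, 251.6]
tcp_rot: [3.141, -0.0, 2.027]
contact_force: [0.5, 0.5, -0.6]
opening: 0.002
grasp_force: 0.0
```

>>> servo_tool:
  deltas:
    - {"x": 30,"y": -37,"z": 0,"rx": 0,"ry": 0,"rz": -0.07,"gripper": -1}
    - {"x": 60,"y": -74,"z": 0,"rx": 0,"ry": 0,"rz": -0.14,"gripper": -1}
    - {"x": 90,"y": -110,"z": 0,"rx": 0,"ry": 0,"rz": -0.2,"gripper": -1}
    - {"x": 115,"y": -140,"z": 0,"rx": 0,"ry": 0,"rz": -0.24,"gripper": -1}
    - {"x": 134,"y": -164,"z": 0,"rx": 0,"ry": 0,"rz": -0.263,"gripper": -1}
    - {"x": 134,"y": -164,"z": 0,"rx": 0,"ry": 0,"rz": -0.263,"gripper": -1}
    - {"x": 134,"y": -164,"z": 0,"rx": 0,"ry": 0,"rz": -0.263,"gripper": -1}
  newtons: 30

```text
clock: 2.45
eef_pos: [605.0, 63.5, 251.0]
tcp_rot: [-3.141, -0.0, 1.767]
contact_force: [0.1, 0.1, 0.7]
opening: 0.003
grasp_force: 0.0
```

```bash
python3 - <<'E'
from rig import r
from h import *
s=r.sense(); print(s["clock"],s["eef_pos"],s["tcp_rot"],s["contact_force"])
p=r.camera_params("wrist"); print(p)
im=r.grab_frame("wrist")
cv2.imwrite("pics/w1.png",im); np.save("w1.npy",p,allow_pickle=True)
a=1.76826;R=np.array([[np.cos(a),-np.sin(a)],[np.sin(a),np.cos(a)]]);t=np.array([599.97,88.89])
for x,y,z in[(0,-42,12.5),(0,42,12.5),(0,-25,78),(0,25,78),(-190,-65,12),(-190,65,12),(170,65,12),(170,-65,12)]:
    print((x,y,z),proj(p,[*(t+R@[x,y]),z]).round(1))
E
```

```text
2.45 [605.01443596  63.51660881 250.96942283] [-3.14091115e+00 -4.02665353e-04  1.76664032e+00] [0.12414505 0.05897528 0.6637176 ]
{'mtx': array([[376.59894251,   0.        , 321.65700868],
       [  0.        , 376.59894251, 234.42266896],
       [  0.        ,   0.        ,   1.        ]]), 'D': array([-0.06456508,  0.        ,  0.        ,  0.        ,  0.        ]), 'eye': array([588.82788055, 141.20414049, 393.28146142]), 'orientation': array([2.82613236e+00, 6.96321250e-04, 1.96155945e-01])}
(0, -42, 12.5) [[364.3 167.6]]
(0, 42, 12.5) [[281.  167.7]]
(0, -25, 78) [[352.5 178.6]]
(0, 25, 78) [[293.1 178.6]]
(-190, -65, 12) [[378.3 331.1]]
(-190, 65, 12) [[267.2 331.2]]
(170, 65, 12) [[250.1 -20.7]]
(170, -65, 12) [[395. -21.]]
```

View pics/w1.png

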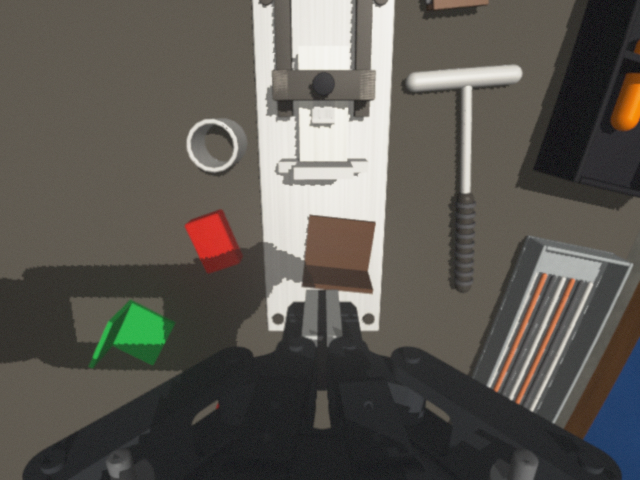

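The wrist view agrees with the jig estimate: the bed corners are at (268,330) and (379,331). The bracket's toe corners are at (309,215) and (375,221), and its back top edge runs from (302,285) to (371,291).

```bash
python3 - <<'E'
from h import *
p=np.load("w1.npy",allow_pickle=True).item()
a=1.76826;R=np.array([[np.cos(a),-np.sin(a)],[np.sin(a),np.cos(a)]]);t=np.array([599.97,88.89])
j=lambda px,z:((unproj(p,px,z)[:,:2]-t)@R).round(1)
print(j([(309,215),(375,221)],17),j([(302,285),(371,291)],62),j([(292,178),(357,178)],78),j([(268,330),(379,331)],12))
E
```

```text
[[-48.2  14.1]
 [-54.7 -54.4]] [[-106.2   20.2]
 [-112.7  -47. ]] [[  0.5  25.9]
 [  0.5 -28.8]] [[-188.3   63.9]
 [-189.8  -65.8]]
```

>>> servo_tool:
  deltas:
    - {"x": 2,"y": -9.5,"z": -45,"rx": 0,"ry": 0,"rz": 0,"gripper": -1}
    - {"x": 2,"y": -9.5,"z": -90,"rx": 0,"ry": 0,"rz": 0,"gripper": -1}
    - {"x": 2,"y": -9.5,"z": -130,"rx": 0,"ry": 0,"rz": 0,"gripper": -1}
    - {"x": 2,"y": -9.5,"z": -165,"rx": 0,"ry": 0,"rz": 0,"gripper": -1}
    - {"x": 2,"y": -9.5,"z": -190,"rx": 0,"ry": 0,"rz": 0,"gripper": -1}
    - {"x": 2,"y": -9.5,"z": -197,"rx": 0,"ry": 0,"rz": 0,"gripper": -1}
    - {"x": 2,"y": -9.5,"z": -197,"rx": 0,"ry": 0,"rz": 0,"gripper": -1}
  newtons: 30

```text
clock: 3.2
eef_pos: [606.2, 55.3, 53.9]
tcp_rot: [-3.14, -0.0, 1.769]
contact_force: [1.4, -0.5, -0.0]
opening: 0.003
grasp_force: 0.0
```

>>> servo_tool:
  deltas:
    - {"x": -2,"y": 10,"z": 0,"rx": 0,"ry": 0,"rz": 0,"gripper": -1}
    - {"x": -3.5,"y": 17.5,"z": 0,"rx": 0,"ry": 0,"rz": 0,"gripper": -1}
    - {"x": -4.9,"y": 24.5,"z": 0,"rx": 0,"ry": 0,"rz": 0,"gripper": -1}
    - {"x": -5.9,"y": 29.5,"z": 0,"rx": 0,"ry": 0,"rz": 0,"gripper": -1}
    - {"x": -5.9,"y": 29.5,"z": 0,"rx": 0,"ry": 0,"rz": 0,"gripper": -1}
  newtons: 30

```text
clock: 3.7
eef_pos: [602.2, 84.2, 55.7]
tcp_rot: [3.139, 0.001, 1.769]
contact_force: [0.8, -6.1, 4.5]
opening: -0.001
grasp_force: 3.2
```

>>> servo_tool:
  deltas:
    - {"x": -1,"y": 5,"z": 0,"rx": 0,"ry": 0,"rz": 0,"gripper": -1}
    - {"x": -1,"y": 5,"z": 0,"rx": 0,"ry": 0,"rz": 0,"gripper": -1}
  newtons: 30

```text
clock: 3.9
eef_pos: [601.3, 88.7, 55.7]
tcp_rot: [3.139, 0.002, 1.769]
contact_force: [0.9, -7.4, 5.5]
opening: -0.001
grasp_force: 3.3
```

```bash
python3 - <<'E'
from rig import r
from h import *
for _ in range(2):
    p=r.camera_params("wrist"); im=r.grab_frame("wrist"); s=r.sense(); print(s["clock"],s["eef_pos"],s["contact_force"])
cv2.imwrite("pics/w2.png",im); np.save("w2.npy",p,allow_pickle=True)
a=1.76826;R=np.array([[np.cos(a),-np.sin(a)],[np.sin(a),np.cos(a)]]);t=np.array([599.97,88.89])
for x in(0,5,10): print(x,proj(p,[[*(t+R@[x,y]),78] for y in(-25,25)]).round(1).tolist())
E
```

```text
3.95 [601.30107346  88.62104881  55.7143524 ] [ 0.71572084 -6.54312322  5.28663908]
4.0 [601.30667336  88.54652204  55.70202215] [-0.03200755 -6.94697971  5.33674657]
0 [[388.1, 336.3], [253.2, 336.3]]
5 [[389.0, 324.5], [252.3, 324.6]]
10 [[389.8, 312.5], [251.5, 312.6]]
```

View pics/w2.png

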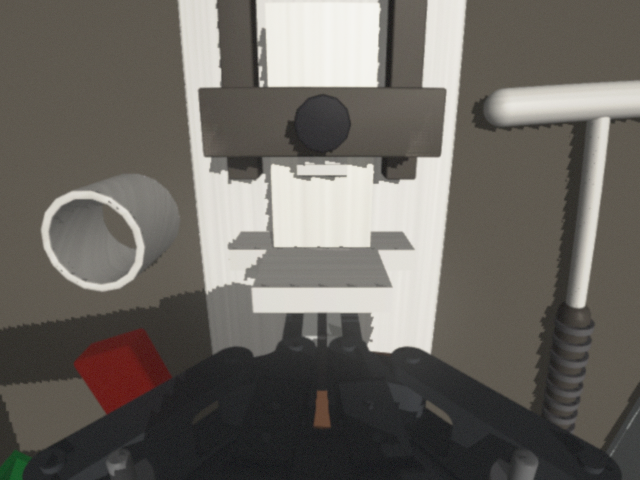

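The tab's front edge is at row 313, so the slide is in about 10 mm with the TCP at jig x≈-0.5. That needs about 36 mm more.

>>> servo_tool:
  deltas:
    - {"x": -1.4,"y": 7,"z": 0,"rx": 0,"ry": 0,"rz": 0,"gripper": -1}
    - {"x": -2.8,"y": 14,"z": 0,"rx": 0,"ry": 0,"rz": 0,"gripper": -1}
    - {"x": -4.2,"y": 21,"z": 0,"rx": 0,"ry": 0,"rz": 0,"gripper": -1}
    - {"x": -5.4,"y": 27,"z": 0,"rx": 0,"ry": 0,"rz": 0,"gripper": -1}
    - {"x": -6.4,"y": 32,"z": 0,"rx": 0,"ry": 0,"rz": 0,"gripper": -1}
    - {"x": -7,"y": 35,"z": 0,"rx": 0,"ry": 0,"rz": 0,"gripper": -1}
    - {"x": -7,"y": 35,"z": 0,"rx": 0,"ry": 0,"rz": 0,"gripper": -1}
  newtons: 30

```text
clock: 4.7
eef_pos: [594.5, 122.7, 55.7]
tcp_rot: [3.139, 0.002, 1.768]
contact_force: [2.1, -10.6, 4.5]
opening: -0.001
grasp_force: 5.2
```

```bash
python3 - <<'E'
from rig import r
from h import *
p=r.camera_params("wrist"); im=r.grab_frame("wrist"); s=r.sense(); print(s["clock"],s["eef_pos"],s["contact_force"])
a=1.76826;R=np.array([[np.cos(a),-np.sin(a)],[np.sin(a),np.cos(a)]]);t=np.array([599.97,88.89])
print((s["eef_pos"][:2]-t)@R)
print({x:proj(p,[*(t+R@[x,0]),78])[0].round(1).tolist() for x in(40,45,50)})
cv2.imwrite("pics/w3.png",im)
g=cv2.cvtColor(im,cv2.COLOR_BGR2GRAY)[270:350,260:290].mean(1); print(g.round().astype(int).tolist())
E
```

```text
4.75 [594.49752122 122.74505813  55.6938233 ] [ 0.66777056 -9.87424844  5.93949302]
[34.27077035 -1.27565052]
{40: [320.6, 324.1], 45: [320.6, 312.1], 50: [320.6, 299.7]}
[115, 116, 116, 116, 117, 118, 119, 118, 117, 117, 118, 118, 118, 116, 112, 110, 118, 149, 190, 211, 214, 214, 214, 214, 214, 214, 214, 214, 214, 214, 214, 214, 214, 214, 214, 214, 214, 214, 214, 214, 213, 209, 185, 140, 112, 107, 106, 105, 104, 104, 104, 103, 102, 102, 102, 101, 101, 100, 99, 99, 99, 98, 97, 97, 97, 96, 96, 95, 95, 94, 92, 90, 87, 85, 83, 82, 81, 80, 78, 77]
```

Slide is at about 44.6 mm with 10 N, so it's past the pin. I'll release it gently.

>>> servo_tool:
  deltas:
    - {"x": 0.8,"y": -4,"z": 0,"rx": 0,"ry": 0,"rz": 0,"gripper": -1}
    - {"x": 1.6,"y": -8,"z": 0,"rx": 0,"ry": 0,"rz": 0,"gripper": -1}
    - {"x": 2.4,"y": -12,"z": 0,"rx": 0,"ry": 0,"rz": 0,"gripper": -1}
    - {"x": 3.4,"y": -17,"z": 0,"rx": 0,"ry": 0,"rz": 0,"gripper": -1}
    - {"x": 5,"y": -25,"z": 0,"rx": 0,"ry": 0,"rz": 0,"gripper": -1}
    - {"x": 7,"y": -35,"z": 0,"rx": 0,"ry": 0,"rz": 0,"gripper": -1}
    - {"x": 7,"y": -35,"z": 0,"rx": 0,"ry": 0,"rz": 0,"gripper": -1}
  newtons: 30

```text
clock: 5.45
eef_pos: [600.4, 87.7, 54.2]
tcp_rot: [-3.142, 0.0, 1.767]
contact_force: [-0.3, 0.2, 0.5]
opening: -0.004
grasp_force: 0.0
```

```bash
python3 - <<'E'
from rig import r
from h import *
p=r.camera_params("wrist"); im=r.grab_frame("wrist"); s=r.sense(); print(s["clock"],s["eef_pos"],s["contact_force"])
a=1.76826;R=np.array([[np.cos(a),-np.sin(a)],[np.sin(a),np.cos(a)]]);t=np.array([599.97,88.89])
print((s["eef_pos"][:2]-t)@R)
print({x:proj(p,[*(t+R@[x,0]),78])[0].round(1).tolist() for x in(0,30,35,40)})
cv2.imwrite("pics/w4.png",im)
E
```

```text
5.5 [600.31500383  88.22215413  54.23598928] [ 0.23775828 -1.01610862  0.61170585]
[-0.72255169 -0.20727952]
{0: [323.3, 337.1], 30: [323.3, 261.0], 35: [323.4, 247.1], 40: [323.4, 232.9]}
```

View pics/w4.png

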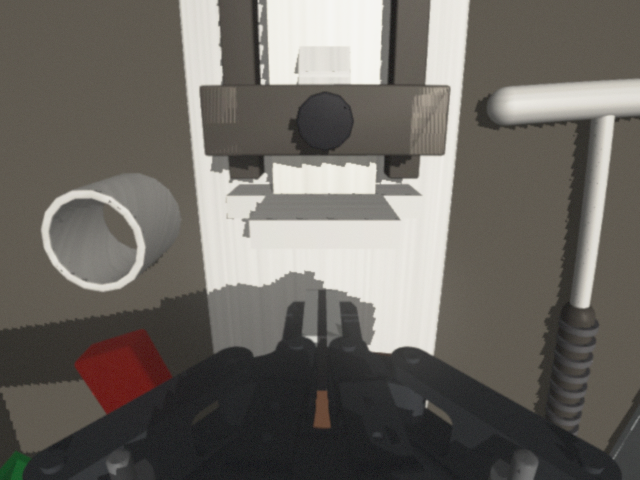

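The tab edge is now at row 248, which puts the slide at 35 mm: latched. Next I go up and over, to behind the bracket with the fingers half open.

>>> servo_tool:
  deltas:
    - {"x": 0,"y": 0,"z": 35,"rx": 0,"ry": 0,"rz": 0,"gripper": -0.1}
    - {"x": 0,"y": -5,"z": 70,"rx": 0,"ry": 0,"rz": 0,"gripper": -0.1}
    - {"x": 10,"y": -40,"z": 70,"rx": 0,"ry": 0,"rz": 0,"gripper": -0.1}
    - {"x": 20,"y": -80,"z": 70,"rx": 0,"ry": 0,"rz": 0,"gripper": -0.1}
    - {"x": 32,"y": -115,"z": 70,"rx": 0,"ry": 0,"rz": 0,"gripper": -0.1}
    - {"x": 41.3,"y": -139.6,"z": 70,"rx": 0,"ry": 0,"rz": 0,"gripper": -0.1}
    - {"x": 41.3,"y": -139.6,"z": 70,"rx": 0,"ry": 0,"rz": 0,"gripper": -0.1}
    - {"x": 41.3,"y": -139.6,"z": 70,"rx": 0,"ry": 0,"rz": 0,"gripper": -0.1}
  newtons: 30

```text
clock: 6.3
eef_pos: [641.3, -50.9, 124.0]
tcp_rot: [-3.141, -0.001, 1.766]
contact_force: [0.4, 1.0, -0.5]
opening: 0.452
grasp_force: 0.0
```

```bash
python3 - <<'E'
from rig import r
from h import *
s=r.sense(); print(s["clock"],s["eef_pos"],s["tcp_rot"],s["opening"])
p=r.camera_params("wrist"); im=r.grab_frame("wrist")
cv2.imwrite("pics/w5.png",im);np.save("w5.npy",p,allow_pickle=True)
E
```

```text
6.3 [641.30636358 -50.85054361 123.99251099] [-3.14107026e+00 -5.45772256e-04  1.76638494e+00] 0.4521582871290871
```

View pics/w5.png

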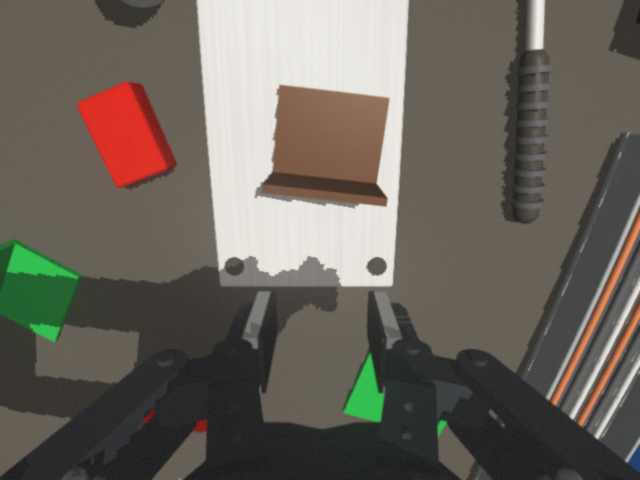

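The view shows the bracket's upright top edge from (263,190) to (386,204), with the open fingers at columns 245–395 centred behind it. Now I lower and approach.

>>> servo_tool:
  deltas:
    - {"x": 0,"y": 0,"z": -40,"rx": 0,"ry": 0,"rz": 0,"gripper": -0.1}
    - {"x": 0,"y": 0,"z": -75,"rx": 0,"ry": 0,"rz": 0,"gripper": -0.1}
    - {"x": 0,"y": 0,"z": -95,"rx": 0,"ry": 0,"rz": 0,"gripper": -0.1}
    - {"x": 0,"y": 0,"z": -103,"rx": 0,"ry": 0,"rz": 0,"gripper": -0.1}
    - {"x": 0,"y": 0,"z": -103,"rx": 0,"ry": 0,"rz": 0,"gripper": -0.1}
    - {"x": 0,"y": 0,"z": -103,"rx": 0,"ry": 0,"rz": 0,"gripper": -0.1}
  newtons: 30

```text
clock: 6.95
eef_pos: [642.2, -50.2, 22.3]
tcp_rot: [3.14, 0.0, 1.768]
contact_force: [-0.0, -1.2, 0.5]
opening: 0.446
grasp_force: 0.0
```

>>> servo_tool:
  deltas:
    - {"x": -1.6,"y": 7.8,"z": 0,"rx": 0,"ry": 0,"rz": 0,"gripper": -0.1}
    - {"x": -3.1,"y": 15.7,"z": 0,"rx": 0,"ry": 0,"rz": 0,"gripper": -0.1}
    - {"x": -3.9,"y": 19.6,"z": 0,"rx": 0,"ry": 0,"rz": 0,"gripper": -0.1}
    - {"x": -4.7,"y": 23.5,"z": 0,"rx": 0,"ry": 0,"rz": 0,"gripper": -0.1}
    - {"x": -5.5,"y": 27.5,"z": 0,"rx": 0,"ry": 0,"rz": 0,"gripper": -0.1}
    - {"x": -6.3,"y": 31.4,"z": 0,"rx": 0,"ry": 0,"rz": 0,"gripper": -0.1}
    - {"x": -7.1,"y": 35.3,"z": 0,"rx": 0,"ry": 0,"rz": 0,"gripper": -0.1}
    - {"x": -7.8,"y": 39.2,"z": 0,"rx": 0,"ry": 0,"rz": 0,"gripper": -0.1}
    - {"x": -8.6,"y": 43.1,"z": 0,"rx": 0,"ry": 0,"rz": 0,"gripper": -0.1}
    - {"x": -9.4,"y": 47.1,"z": 0,"rx": 0,"ry": 0,"rz": 0,"gripper": -0.1}
  newtons: 30

```text
clock: 7.95
eef_pos: [632.8, -4.2, 22.0]
tcp_rot: [3.14, 0.001, 1.768]
contact_force: [1.2, -6.1, 6.5]
opening: 0.447
grasp_force: 3.3
```

```bash
cat > look.py <<'E'
from rig import r
from h import *
import sys
s=r.sense(); p=r.camera_params("wrist"); im=r.grab_frame("wrist")
cv2.imwrite(f"pics/{sys.argv[1]}.png",im);np.save(sys.argv[1]+".npy",p,allow_pickle=True)
a=1.76826;R=np.array([[np.cos(a),-np.sin(a)],[np.sin(a),np.cos(a)]]);t=np.array([599.97,88.89])
print(s["clock"],(s["eef_pos"][:2]-t)@R,s["eef_pos"][2],s["contact_force"])
print({k:proj(p,[*(t+R@k[:2]),k[2]])[0].round(1).tolist() for k in[(35,-42,14),(35,42,14),(35,-25,78),(35,25,78)]})
E
python3 look.py w6
```

```text
7.95 [-97.68675225 -13.96581974] 21.9901423593232 [ 1.23820609 -6.05551511  6.49245086]
{(35, -42, 14): [404.3, -43.9], (35, 42, 14): [165.3, -41.4], (35, -25, 78): [384.2, -170.2], (35, 25, 78): [126.8, -161.6]}
```

View pics/w6.png

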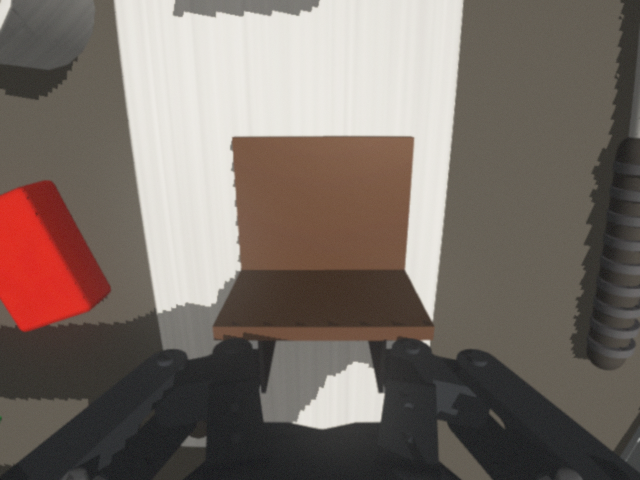

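The bracket is now square: the toe edge is level at row 137, columns 233–413. I'll continue, about 62 mm to contact.

>>> servo_tool:
  deltas:
    - {"x": -1.2,"y": 5.9,"z": 0,"rx": 0,"ry": 0,"rz": 0,"gripper": -0.1}
    - {"x": -2.4,"y": 11.8,"z": 0,"rx": 0,"ry": 0,"rz": 0,"gripper": -0.1}
    - {"x": -3.5,"y": 17.7,"z": 0,"rx": 0,"ry": 0,"rz": 0,"gripper": -0.1}
    - {"x": -4.7,"y": 23.5,"z": 0,"rx": 0,"ry": 0,"rz": 0,"gripper": -0.1}
    - {"x": -5.9,"y": 29.4,"z": 0,"rx": 0,"ry": 0,"rz": 0,"gripper": -0.1}
    - {"x": -7.1,"y": 35.3,"z": 0,"rx": 0,"ry": 0,"rz": 0,"gripper": -0.1}
    - {"x": -8.2,"y": 41.2,"z": 0,"rx": 0,"ry": 0,"rz": 0,"gripper": -0.1}
    - {"x": -9.4,"y": 47.1,"z": 0,"rx": 0,"ry": 0,"rz": 0,"gripper": -0.1}
    - {"x": -10.4,"y": 52,"z": 0,"rx": 0,"ry": 0,"rz": 0,"gripper": -0.1}
    - {"x": -10.8,"y": 54,"z": 0,"rx": 0,"ry": 0,"rz": 0,"gripper": -0.1}
  newtons: 30

```text
clock: 9.0
eef_pos: [621.8, 50.1, 21.9]
tcp_rot: [3.141, 0.001, 1.768]
contact_force: [1.0, -6.5, 6.7]
opening: 0.448
grasp_force: 3.4
```

```bash
python3 look.py w7
```

```text
9.0 [-42.27525316 -13.78939972] 21.898483745293476 [ 1.04677802 -6.51277261  6.65622411]
{(35, -42, 14): [397.3, 118.3], (35, 42, 14): [179.5, 119.0], (35, -25, 78): [376.4, 122.7], (35, 25, 78): [152.0, 124.0]}
```

View pics/w7.png

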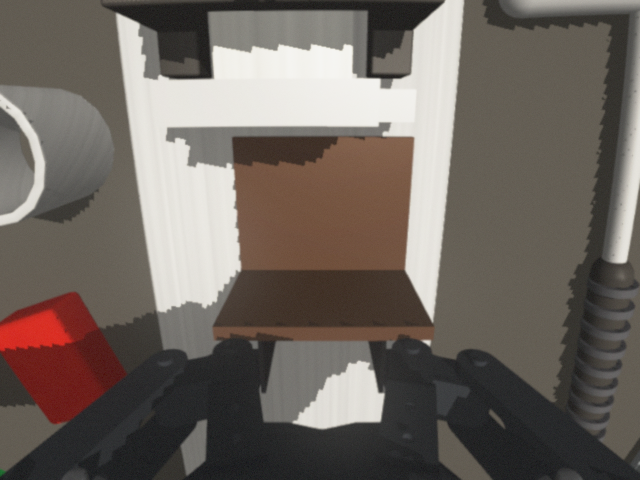

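The toe at row 137 is about 7 mm short of the stop face, predicted at row 118.5. I'll close in with small steps.

>>> servo_tool:
  deltas:
    - {"x": -0.4,"y": 2,"z": 0,"rx": 0,"ry": 0,"rz": 0,"gripper": -0.1}
    - {"x": -0.8,"y": 4,"z": 0,"rx": 0,"ry": 0,"rz": 0,"gripper": -0.1}
    - {"x": -1,"y": 5,"z": 0,"rx": 0,"ry": 0,"rz": 0,"gripper": -0.1}
    - {"x": -1.2,"y": 6,"z": 0,"rx": 0,"ry": 0,"rz": 0,"gripper": -0.1}
    - {"x": -1.2,"y": 6,"z": 0,"rx": 0,"ry": 0,"rz": 0,"gripper": -0.1}
  newtons: 30

```text
clock: 9.55
eef_pos: [620.6, 55.9, 21.8]
tcp_rot: [3.141, 0.001, 1.768]
contact_force: [1.3, -5.6, 5.6]
opening: 0.449
grasp_force: 2.8
```

Still no contact with the stop.

>>> servo_tool:
  deltas:
    - {"x": -0.2,"y": 1,"z": 0,"rx": 0,"ry": 0,"rz": 0,"gripper": -0.1}
    - {"x": -0.2,"y": 1,"z": 0,"rx": 0,"ry": 0,"rz": 0,"gripper": -0.1}
  newtons: 30

```text
clock: 9.75
eef_pos: [620.5, 56.5, 21.9]
tcp_rot: [3.141, 0.001, 1.768]
contact_force: [1.4, -8.7, 5.8]
opening: 0.451
grasp_force: 4.2
```

>>> servo_tool:
  deltas:
    - {"x": -0.2,"y": 1,"z": 0,"rx": 0,"ry": 0,"rz": 0,"gripper": -0.1}
    - {"x": -0.2,"y": 1,"z": 0,"rx": 0,"ry": 0,"rz": 0,"gripper": -0.1}
  newtons: 30

```text
clock: 9.95
eef_pos: [620.4, 56.9, 21.9]
tcp_rot: [3.141, 0.002, 1.768]
contact_force: [2.0, -11.4, 5.8]
opening: 0.445
grasp_force: 5.7
```

The force rises while the TCP stalls, so the toe is against the stop. I'll hold briefly, then back off.

>>> servo_tool:
  deltas:
    - {"x": 0,"y": 0,"z": 0,"rx": 0,"ry": 0,"rz": 0,"gripper": -0.1}
    - {"x": 0,"y": 0,"z": 0,"rx": 0,"ry": 0,"rz": 0,"gripper": -0.1}
    - {"x": 0,"y": 0,"z": 0,"rx": 0,"ry": 0,"rz": 0,"gripper": -0.1}
    - {"x": 0.6,"y": -3,"z": 0,"rx": 0,"ry": 0,"rz": 0,"gripper": -0.1}
    - {"x": 1.6,"y": -8,"z": 0,"rx": 0,"ry": 0,"rz": 0,"gripper": -0.1}
    - {"x": 4,"y": -20,"z": 0,"rx": 0,"ry": 0,"rz": 0,"gripper": -0.1}
    - {"x": 8,"y": -40,"z": 0,"rx": 0,"ry": 0,"rz": 0,"gripper": -0.1}
    - {"x": 10,"y": -50,"z": 30,"rx": 0,"ry": 0,"rz": 0,"gripper": -0.1}
    - {"x": 10,"y": -50,"z": 75,"rx": 0,"ry": 0,"rz": 0,"gripper": -0.1}
    - {"x": 10,"y": -50,"z": 120,"rx": 0,"ry": 0,"rz": 0,"gripper": -0.1}
  newtons: 30

```text
clock: 10.95
eef_pos: [628.8, 7.3, 141.6]
tcp_rot: [-3.139, -0.001, 1.767]
contact_force: [1.0, 0.5, -0.3]
opening: 0.449
grasp_force: 0.0
```

>>> servo_tool:
  deltas:
    - {"x": 0,"y": 0,"z": 40,"rx": 0,"ry": 0,"rz": 0,"gripper": -0.1}
    - {"x": 0,"y": 0,"z": 80,"rx": 0,"ry": 0,"rz": 0,"gripper": -0.1}
    - {"x": 0,"y": 0,"z": 100,"rx": 0,"ry": 0,"rz": 0,"gripper": -0.1}
    - {"x": 0,"y": 0,"z": 100,"rx": 0,"ry": 0,"rz": 0,"gripper": -0.1}
    - {"x": 0,"y": 0,"z": 100,"rx": 0,"ry": 0,"rz": 0,"gripper": -0.1}
  newtons: 30

```text
clock: 11.45
eef_pos: [629.4, 7.9, 240.8]
tcp_rot: [-3.141, -0.0, 1.768]
contact_force: [0.1, -0.2, 0.4]
opening: 0.449
grasp_force: 0.0
```

```bash
python3 look.py w8; python3 -c "
import cv2;i=cv2.imread('pics/w8.png')[60:310,180:480];cv2.imwrite('pics/w8c.png',cv2.resize(i,None,fx=2.4,fy=2.4))"
```

```text
11.45 [-85.15784463 -12.95103687] 240.7920567528539 [ 0.12367355 -0.18367631  0.40939538]
{(35, -42, 14): [354.5, 66.0], (35, 42, 14): [262.3, 66.2], (35, -25, 78): [338.9, 55.9], (35, 25, 78): [272.1, 56.1]}
```

View pics/w8c.png

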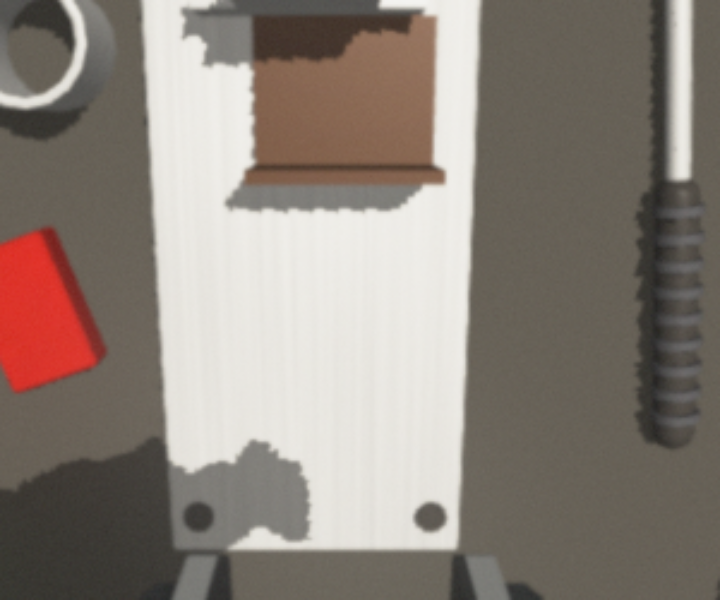

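The bracket toe meets the stop face at row 66, which is where the latched face at 35 mm is predicted. It is square and about 14 mm off the middle, inside the 30 mm limit. The arm is clear.

```bash
python3 -c "
from rig import r
print(r.sign_off())"
```

```text
the job is handed in; nothing more can be done
None
```

I've handed the job in: the slide is latched at about 35 mm, the bracket is square against the stop face about 14 mm off the middle (limit 30 mm), and the arm is clear; the sign-off gave no verdict.

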